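# Lock a quarter-turn hook hanger into the trolley accessory rail

### The job

Take the blue hook hanger from its tray pocket and fit it at the middle of the aluminium accessory rail: find the slot by feel with its T-foot lengthwise, let the foot down through it, press gently against the hanger's spring, turn it a quarter turn under the slot's lips so that the hook ends square to the rail and points to the same side as the grey one's, ease off so that the spring locks it, and let go. Never force it against the rail, and leave the other things on the bench as they are.

Things in the scene. Friction and masses are not known exactly. Their poses are not given: they have to be found in the camera images.
- slot_mid (a point): Reference point of the rail unit: mid-length on the base plate's centre line, at the height of the rail's flat top, 53 mm above the bench. x runs along the slot, y across, z up. The whole rail sits up to 9 mm to either side (y) of this point, parallel to x: that offset is NOT in any measured pose; find it by feel or by eye. The grey hanger stands at x = -105 mm, its hook pointing to -y.
- rail_base: Rail unit, fixed: white base plate 360 x 120 x 8 mm, blue corners; on it an aluminium T-slot profile 45 x 45 x 300 mm with closed ends, clamped through oblong holes. Slot in its top: 10 mm wide, square-edged; lips 4.5 mm thick; channel below 20 mm wide, its floor 14.5 mm below the top. Origin on the bench 53 mm below slot_mid, same axes.
- hanger_grip (a point): Centre of the hanger's blue upright grip, 36 mm along x, 14 mm thick in y, 44 mm tall; grasp it across the 14 mm. x points along the black hook, z up. On the same axis below it: an 8 mm round neck, the grey spring collar and the steel T-foot. Whole hanger about 0.14 kg.
- collar_mid (a point): Centre of the grey collar, 34 mm diameter, 6 mm thick, at rest 30.5 mm below hanger_grip. It slides on the neck and lands on the rail's top when the foot is in the slot. A spring holds it down: 5 N starts to push it up towards the grip, 1.5 N more per mm, solid after 5 mm (12.6 N).
- hanger_foot (a point): Centre of the T-foot, 38.5 mm below hanger_grip, 17.6 mm long in x, 8 in y, 5 thick. It enters the slot only lengthwise. When the collar meets the rail it is 5 mm below the top, still between the lips. Pressed 2 to 5 mm further it clears the lips and can be turned; there is no stop. Let up, the spring draws it against the lips, 7 mm below the top.
- hook_tip (a point): Tip of the black hook (10 mm thick bar), 80 mm from the hanger's axis along its x and 21 mm above hanger_grip.
- hanger: The whole blue hanger; origin at the underside of its T-foot, 41 mm below hanger_grip, same axes. At the start it stands in one of the tray's two pockets, its collar on the tray's top. All contact forces between it and the rail together must stay under 40 N (locked by its spring: 16 N).
- tray: Grey block, 100 x 200 x 30 mm, fixed to the bench; origin at the centre of its underside. Its pockets (26 mm in x, 13 mm in y, 18 mm deep) are at y = -55 and +55 mm.
- knob_mid (a point): Middle of a loose black clamping knob (36 mm diameter, 24 mm showing) standing in the tray's other pocket. Leave it.
- jar_mid (a point): Middle of a loose amber jar, 52 mm diameter, 55 mm tall. Leave it.
- carton_mid (a point): Middle of a loose cardboard carton, 100 x 65 x 45 mm. Leave it.
There are look-alikes about, which are no part of the job. Of the things that look like the hanger, the largest one is meant.

How it is judged (in metres and radians):
On the way, in this order (a step that is already met when the one before it is completed fails the run):
1. the T-foot has gone down into the rail's slot, lengthwise (x of hanger_foot in the frame of slot_mid between -0.04 and 0.04 m and y of hanger_foot in the frame of slot_mid between -0.012 and 0.012 m and z of hanger_foot in the frame of slot_mid below -0.0035 m and angle between the x axis of hanger_grip and the x axis of slot_mid, either way round below 0.25 rad), for 0.1 s.
2. the hanger is turned a quarter turn with its foot under the lips (x of hanger_foot in the frame of slot_mid between -0.04 and 0.04 m and y of hanger_foot in the frame of slot_mid between -0.012 and 0.012 m and z of hanger_foot in the frame of slot_mid between -0.0125 and -0.0058 m and angle between the x axis of hanger_grip and the x axis of slot_mid, either way round above 1.38 rad and y of hook_tip in the frame of slot_mid below -0.05 m), for 0.1 s.
At the end, for the whole second after the job is handed in: Hanger released, at rest, upright within 5 degrees, within 40 mm of the rail's middle, foot drawn up under the lips (its centre 5.8 to 8.8 mm below the rail's top), turned within 11 degrees of square to the slot, hook over the -y side like the grey one's (all of step 2 and z of hanger_foot in the frame of slot_mid above -0.0088 m and angle between hanger's own z axis and vertical below 0.09 rad and linear speed of hanger below 0.02 m/s); the robot touches nothing.
It fails at once if the hanger is pressed or wrenched against the rail, or the rail is pushed, with more than 40 N (contact force between any of hanger, the fingers, the arm and rail_base above 40 N).
It fails at once if the knob, the jar or the carton is moved by more than 15 mm (distance of any of knob_mid, jar_mid, carton_mid from where it was at the start of the episode above 0.015 m).
It also fails if it takes over 61 s, if anything falls off the work surface, if the arm or the gripper's body presses on something with over 40 N, if the wrist force passes 120 N, or if a joint passes its speed limit or range.

### The arm

A 6-joint arm with a two-finger parallel gripper is mounted at the origin on the work surface. World frame = base frame: x ahead of the robot, y to its left, z up, the work surface at z = 0. Lengths are in mm, angles in rad, forces in N, time in s.
With the tool pointing down it reaches from about 250 to 725 mm from the base axis. Payload 4 kg.
Tool frame: the origin (TCP) lies between the finger pads; the fingertips stand 17 mm ahead of it and the grasp point (between the pads) lies 2 mm behind it; z points along the fingers, x is the direction in which the jaws open and shut, and the axes are right-handed (so a half turn about z gives the same grasp; the last joint's range is limited). The gripper opens to 85 mm and grips with 20 to 120 N. Pads are 22 mm wide; open, the fingers measure 114 mm over their backs; the gripper's body (76 mm by 85 mm) begins 54 mm behind the grasp point. The pads swing forward as they close: fully open they stand 13 mm farther back than shut.
Start: joints at [1.131, 0.241, 0.005, 1.335, 0, 1.571], TCP at [212.877, 452.419, 248.306] pointing down, gripper open.
Joint ranges: [-2.72, 2.72], [-1.05, 1.87], [-1.09, 1.28], [-1.99, 2.15], [-1.42, 1.44], [-3.14, 3.14]. Speed limits (rad/s): [2.79, 2.79, 3.14, 3.14, 3.14, 3.14].

### API

Orientations are given as a unit quaternion [x, y, z, w].
In Python, from bench import * gives the robot as it stands. The module is installed in compiled form; this text tells all that it offers.
- The arm moves only by the tool play_rows, never from a script. Its arguments are lists of equal length, an entry for each row: "linear": the shift along the tool's x, y, z in m, a list of three; "turn": the turn about the tool's z in degrees. A call has 1 to 8 rows; each row is the pose to reach, as a shift and turn from the pose commanded when the call began, along the tool's axes at that moment; what a row does not reach only later rows make up. A row lasts 1/12 s, in which the tool goes at most 41.7 mm and 7.16 degrees, less where a joint would pass 70% of its speed; a pose out of reach is approached as far as the arm can. A call with a gripper value outside its range is refused whole. "fingers" is the finger opening in m, from 0 to 0.0854, set as the call begins (left out, the last holds). The fingers move at their own pace and stop on an object; "force" is the grip in N (left out, the last holds). Time passes only in rows, so rows that repeat a pose let the fingers close. It gives the time, the measured TCP pose, the force and the opening at its end, in the units of the state.
- observe(): the state, without advancing time (a new reading comes with each control period).
- get_image(name): name is "scene" or "top" or "wrist"; returns a dict with "frame" (384x512x3 uint8, red, green, blue), "z_map" (384x512 float32, mm along the optical axis (not along the pixel's ray), 0 where there is no reading), "K" (3x3 intrinsics, pixels), "k1" (the pictures are not rectified: a ray, as slopes to the right and down, at radius r is drawn at 1 + k1 r^2 times it, then the intrinsics apply), "pose" (4x4, takes a point from camera to world coordinates). Camera axes: x right, y down, z forward; pixel columns grow to the right and rows downward; lengths in mm; the calibration is good to about 2 mm. A picture is of the moment at which its call begins.
- sign_off(): hands the job in, once; it reports no verdict.
Trained networks look in a picture, given as the dict that the camera call returned (one of the last four; its "shot" number tells which), for a name from the list of things; names that differ only in an ending like _2 or _b are one class to them, and where a whole thing is asked for, a point or a joint stands for the part that bears it (a point fixed in the world has none). Each returns a list of dicts, best first, with "score" (0 to 1); they miss things now and then, are a little off and sometimes report something else, mostly with a low value. They report only what shows in the picture. A call takes as long as a camera call. They do not tell look-alikes from the thing itself.
- find_in(picture, query): "xy" ([column, row] as shares, 0 to 1, of the picture: columns of its width, rows of its height, amid what is visible of it).
- masks_of(picture, query): "region" (384x512 bool, what is visible of it) and "xy" ([column, row] as shares, 0 to 1, of the picture: columns of its width, rows of its height, amid what is visible of it).
The state is a dict: "time_s": time; "qpos": joint angles; "qd": joint speeds; "tau": joint torques, N m; "eef_pos": TCP position; "ee_rot": TCP orientation; "contact_force": force on the tool from outside, world axes, zero at the start; "moment": the same for the moment, N m; "finger_gap": opening from 0.0 (shut) to 1.0 (fully open).
Only numpy, scipy, OpenCV 4.12 (cv2) and the standard library are available. Lean on these libraries where they do the work, as an engineer would, in place of code of your own. Each camera call takes 0.05 s, during which the arm holds its last target. There are 200 camera calls.

## Working session

There is one attempt and no reset: what is moved stays moved. The work goes in short steps, Python scripts to look and compute and a tool call to move; the robot and the scene stay as the last step left them, time stands still between calls to the robot, and variables do not carry over. Pictures are saved under pics/ and viewed, about 8 in all and at most 12, crops included, and the job is handed in when it is done.

Besides the shell and the picture viewer there is one more tool, called after "Call:" by a JSON object that holds its "api" and its "payload", one argument or row to a line. play_rows: Moves the arm, as the interface text tells. Its arguments: {"type":"object","properties":{"linear":{"type":"array"},"turn":{"type":"array"},"fingers":{"type":"number"},"force":{"type":"number"}},"required":["linear","turn"]}

```bash
mkdir -p pics
cat > h.py <<'E'
import numpy as np, cv2, json
from bench import *
from scipy.spatial.transform import Rotation as R
def cloud(p):
    z=p["z_map"]; K=np.array(p["K"]); v,u=np.mgrid[:384,:512]
    d=np.stack([(u-K[0,2])/K[0,0],(v-K[1,2])/K[1,1]],-1); s=d.copy()
    for _ in range(10): s=d/(1+p["k1"]*(s**2).sum(-1,keepdims=True))
    c=np.concatenate([s*z[...,None],z[...,None]],-1); T=np.array(p["pose"])
    w=c@T[:3,:3].T+T[:3,3]; w[z==0]=np.nan
    return w
def save(p,n,crop=None,f=1):
    im=p["frame"][...,::-1]
    if crop: a,b,c,d=crop; im=im[b:d,a:c]
    cv2.imwrite("pics/"+n,cv2.resize(im,None,fx=f,fy=f,interpolation=cv2.INTER_CUBIC))
E
python3 - <<'E'
from h import *
o=observe(); print(o["eef_pos"],o["ee_rot"],o["contact_force"],o["finger_gap"])
ps={n:get_image(n) for n in("scene","top")}
for n,p in ps.items():
    np.savez("pics/"+n,**{k:v for k,v in p.items()})
    w=cloud(p)
    for q in("hanger","tray","rail_base","knob_mid","jar_mid","carton_mid"):
        for m in masks_of(p,q)[:4]:
            r=m["region"]; print(n,q,round(m["score"],2),np.round(np.array(m["xy"])*[512,384]),r.sum(),np.round(np.nanmedian(w[r],0)),np.round(np.nanpercentile(w[r],[2,98],axis=0)).tolist())
im=np.vstack([ps["scene"]["frame"],ps["top"]["frame"]])
a=np.hstack([ps["scene"]["frame"],ps["top"]["frame"]])[...,::-1]
cv2.imwrite("pics/a.png",cv2.resize(ps["scene"]["frame"][...,::-1],(800,600)))
cv2.imwrite("pics/b.png",cv2.resize(ps["top"]["frame"][...,::-1],(800,600)))
E
```

```text
[212.63481899 451.88736821 247.40944012] [ 8.44314850e-01  5.35846399e-01 -8.71174437e-04  5.59328417e-04] [ 0.57734441 -0.19830043 -0.74318303] 0.9965975959025221
scene hanger 0.71 [218. 185.] 277 [ 468. -249.   71.] [[455.0, -272.0, 32.0], [478.0, -179.0, 88.0]]
scene hanger 0.29 [219. 200.] 51 [ 474. -253.   36.] [[464.0, -269.0, 30.0], [481.0, -239.0, 42.0]]
scene tray 0.72 [223. 216.] 1917 [ 534. -251.   31.] [[423.0, -301.0, 13.0], [620.0, -198.0, 35.0]]
scene rail_base 0.83 [359. 176.] 3889 [510. 173.  25.] [[412.0, 17.0, 5.0], [582.0, 342.0, 95.0]]
scene knob_mid 0.65 [229. 224.] 144 [ 578. -244.   53.] [[562.0, -260.0, 34.0], [590.0, -228.0, 59.0]]
scene jar_mid 0.74 [261. 184.] 325 [ 461. -116.   53.] [[431.0, -137.0, 9.0], [475.0, -91.0, 59.0]]
top hanger 0.54 [295. 213.] 320 [ 459. -246.   73.] [[452.0, -273.0, 35.0], [476.0, -179.0, 89.0]]
top hanger 0.5 [283. 294.] 149 [ 290. -234.   34.] [[247.0, -244.0, 8.0], [307.0, -225.0, 44.0]]
top hanger 0.46 [400. 236.] 121 [ 428. -496.   32.] [[417.0, -502.0, 7.0], [467.0, -486.0, 44.0]]
top tray 0.91 [291. 192.] 3306 [ 516. -253.   30.] [[420.0, -306.0, 10.0], [616.0, -200.0, 34.0]]
top rail_base 0.95 [114. 193.] 7967 [488. 169.  10.] [[407.0, 9.0, 3.0], [578.0, 350.0, 98.0]]
top knob_mid 0.68 [295. 169.] 187 [ 571. -247.   54.] [[557.0, -264.0, 41.0], [587.0, -232.0, 57.0]]
top knob_mid 0.66 [110. 195.] 7674 [488. 170.  10.] [[409.0, 11.0, 6.0], [576.0, 349.0, 97.0]]
top jar_mid 0.84 [236. 221.] 379 [ 446. -118.   55.] [[427.0, -139.0, 24.0], [468.0, -97.0, 58.0]]
top carton_mid 0.8 [254. 120.] 1216 [ 685. -148.   45.] [[642.0, -179.0, 10.0], [739.0, -117.0, 48.0]]
```

View pics/a.png

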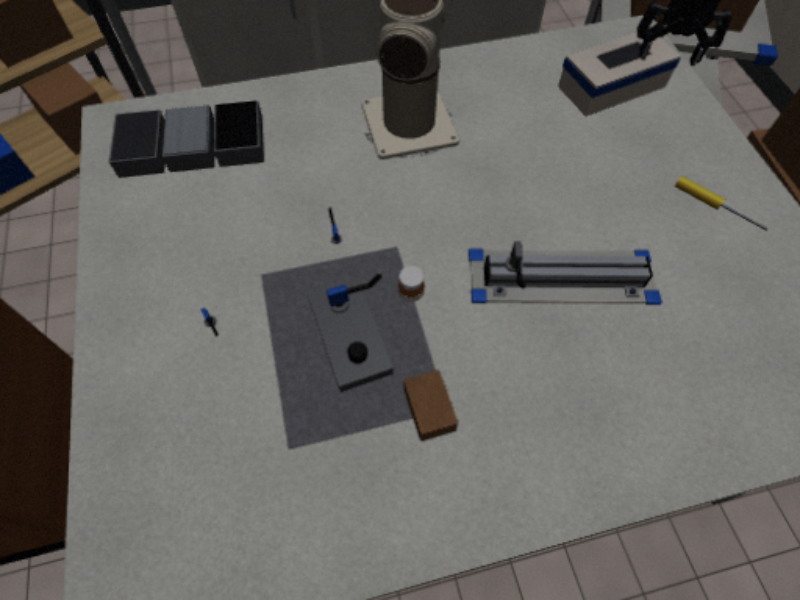

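View pics/b.png

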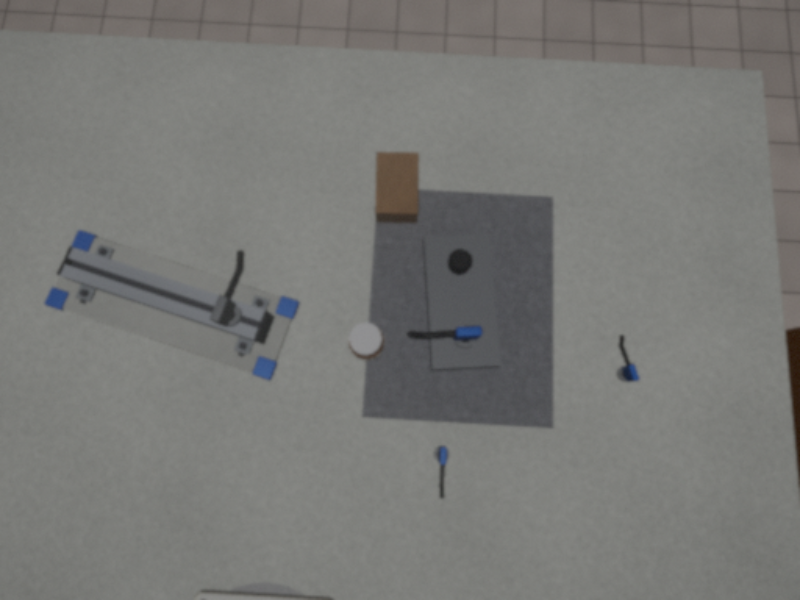

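The blue hanger candidates in the top picture (800 px) are (465,333) in the tray, (443,455) and (630,372). The tray one is the largest (~95 mm hook reach against ~60 mm) and stands in a pocket, so it is the one meant. The rail's grey hanger is at (228,308), with its hook pointing up the picture (world +x).

```bash
cat > m.py <<'E'
from h import *
def rect(P):
    (c,s,a)=cv2.minAreaRect(P.astype(np.float32)); b=cv2.boxPoints((c,s,a)); e=b[1]-b[0]; f=b[2]-b[1]
    L=e if np.hypot(*e)>np.hypot(*f) else f
    return np.round(c,1),np.round(s,1),round(np.degrees(np.arctan2(L[1],L[0]))%180,1)
def blue(p):
    f=p["frame"].astype(int); return (f[...,2]>f[...,0]+40)&(f[...,2]>f[...,1]+25)
E
python3 - <<'E'
from m import *
for n in("scene","top"):
    p=dict(np.load(f"pics/{n}.npz",allow_pickle=True)); w=cloud(p); b=blue(p)
    X,Y,Z=w[...,0],w[...,1],w[...,2]
    t=(Z>24)&(Z<36)&(X>400)&(X<640)&(Y<-190)&(Y>-320); print(n,"tray",rect(w[t][:,:2]))
    g=b&(X>430)&(X<500)&(Y<-200)&(Y>-300)&(Z>40); g2=g&(Z>80)
    print("grip",g.sum(),g2.sum(),rect(w[g][:,:2]),np.nanmean(w[g2],0))
    hk=(Z>65)&(X>430)&(X<500)&(Y>-300)&(Y<-150)&~b; print("hook",hk.sum(),rect(w[hk][:,:2]),np.nanmean(w[hk],0))
    r=(Z>47)&(Z<59)&(X>400)&(X<600)&(Y>0)&(Y<360); print("rail",rect(w[r][:,:2]),np.nanmedian(Z[r]))
    bb=b&(Z<25)&(X>380)&(X<620)&(Y>-10)&(Y<370)
    k,l,s,c=cv2.connectedComponentsWithStats(bb.astype(np.uint8))
    C=[np.nanmean(w[l==i],0) for i in range(1,k) if s[i,4]>15]; print(np.round(C,1),np.mean(C,0)); print("base",rect(w[bb][:,:2]))
    gh=(Z>65)&(X>380)&(X<620)&(Y>0)&(Y<360); print("grey",rect(w[gh][:,:2]))
p=get_image("top"); save(p,"c.png",(220,170,420,330),4)
E
```

```text
scene tray (array([ 518.5, -249.5]), array([202.1, 100.3]), np.float32(6.0))
grip 57 55 (array([ 464.8, -256.5]), array([14. , 33.8]), np.float32(93.5)) [ 465.60371018 -256.04765468   85.83894457]
hook 121 (array([ 462., -222.]), array([ 14.9, 100.9]), np.float32(95.6)) [ 462.50032756 -218.77472418   74.92691674]
rail (array([498.7, 182.5]), array([309.1,  50.6]), np.float32(75.0)) 53.77599250317871
[[405.3  33.6  10.8]
 [486.  359.   11. ]
 [498.9   9.3  10.5]
 [584.8 333.5  10.7]] [493.74864983 183.85155101  10.78198948]
base (array([493.9, 185.1]), array([364.3, 125.7]), np.float32(75.2))
grey (array([503.8,  74.4]), array([ 13.9, 102.3]), np.float32(167.1))
top tray (array([ 519.8, -253.3]), array([200.9, 100.6]), np.float32(6.2))
grip 107 100 (array([ 463.8, -259.4]), array([13. , 33.1]), np.float32(93.9)) [ 463.71018954 -258.60623066   85.25334239]
hook 158 (array([ 460.5, -224.7]), array([ 13.4, 100.1]), np.float32(96.8)) [ 458.87231306 -212.70801001   74.54079237]
rail (array([499.9, 180.9]), array([314. ,  45.2]), np.float32(75.1)) 53.113984208295506
[[581.8 331.1   9.8]
 [489.2 355.4  10. ]
 [496.    6.4  10.3]
 [403.4  31.   10.1]] [492.61110605 180.97430038  10.03558742]
base (array([492.8, 181.4]), array([364. , 122.3]), np.float32(75.2))
grey (array([504.1,  70. ]), array([ 14.3, 101.1]), np.float32(164.9))
```

View pics/c.png

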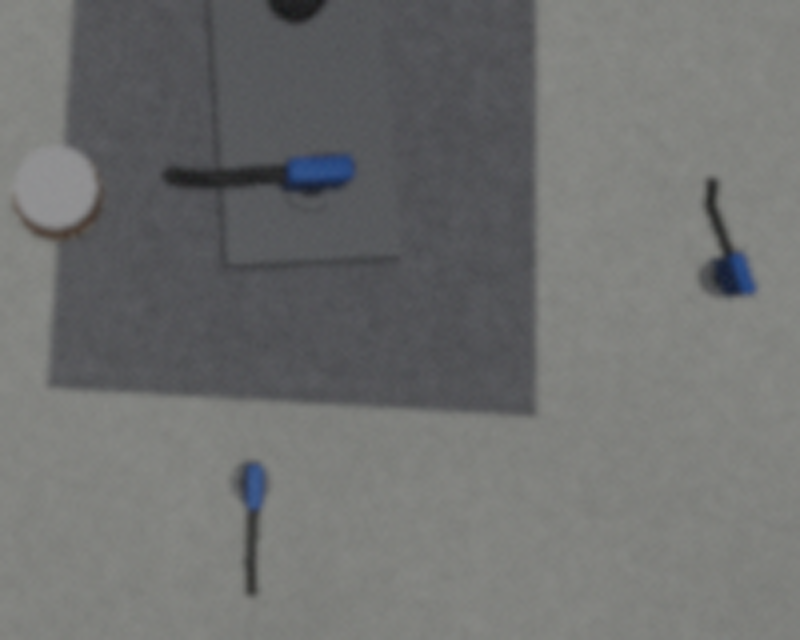

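Call:
{"api": "play_rows", "payload": {
  "linear": [
    [0,0,0],
    [0,0,0]
  ],
  "turn": [5,10],
  "fingers": 0.045,
  "force": 60
}}

```text
time_s: 0.92
eef_pos: [212.9, 452.4, 248.4]
ee_rot: [0.889, 0.458, 0.0, -0.0]
contact_force: [0.6, -0.2, 0.2]
finger_gap: 0.75
```

```bash
python3 -c "
from h import *
o=observe();print(o['qpos'],o['eef_pos'],R.from_quat(o['ee_rot']).as_matrix())"
```

```text
[ 1.13100832e+00  2.40549274e-01  5.05544378e-03  1.33521115e+00
 -3.79018725e-06  1.74947704e+00] [212.88373624 452.43947898 248.35303317] [[ 5.79788204e-01  8.14767228e-01  4.23183864e-05]
 [ 8.14767224e-01 -5.79788206e-01  8.10368848e-05]
 [ 9.05618993e-05 -1.25045956e-05 -9.99999996e-01]]
```

The crop confirms the tray hanger: its grip at crop (320,170) is clearly larger than those of the look-alikes at (250,485) and (738,275). Tray and grip fits agree on about (464.5,-257.5), hook heading ≈95°.

```bash
cat > go.py <<'E'
import sys
from h import *
def plan(x,y,z,hd):
    o=observe(); M=R.from_quat(o["ee_rot"]).as_matrix(); p=np.array(o["eef_pos"])
    h=np.degrees(np.arctan2(M[1,0],M[0,0])); d=M.T@(np.array([x,y,z])-p)/1000
    print("at",np.round(p,1),"hd",round(h,2),"F",np.round(o["contact_force"],1),"M",np.round(o["moment"],2),"gap",round(o["finger_gap"]*85.4,1),"t",o["time_s"],"q6",round(o["qpos"][5],2)); print("shift",np.round(d,4),"turn",round(-((hd-h+180)%360-180),2),"tilt",np.round(M[:,2],3))
if __name__=="__main__": plan(*map(float,sys.argv[1:]))
E
python3 go.py 464.5 -257.5 200 186
```

```text
at [212.9 452.4 248.4] hd 54.56 F [ 0.6 -0.2  0.2] M [-0.07  0.01 -0.01] gap 64.0 t 0.9167 q6 1.75
shift [-0.4326  0.6166  0.0483] turn -131.44 tilt [ 0.  0. -1.]
```

Call:
{"api": "play_rows", "payload": {
  "linear": [
    [-0.433,0.617,0.0],
    [-0.433,0.617,0.0],
    [-0.433,0.617,0.0],
    [-0.433,0.617,0.0],
    [-0.433,0.617,0.0],
    [-0.433,0.617,0.0],
    [-0.433,0.617,0.0],
    [-0.433,0.617,0.0]
  ],
  "turn": [-131.4,-131.4,-131.4,-131.4,-131.4,-131.4,-131.4,-131.4]
}}

```text
time_s: 1.58
eef_pos: [312.2, 180.2, 248.8]
ee_rot: [0.612, 0.791, 0.0, 0.0]
contact_force: [1.4, 0.5, 0.7]
finger_gap: 0.522
```

```bash
python3 go.py 464.5 -257.5 200 186
```

```text
at [312.2 180.2 248.8] hd 104.52 F [1.4 0.5 0.7] M [ 0.01 -0.07  0.03] gap 44.6 t 1.5833 q6 0.27
shift [-0.4619  0.0376  0.0488] turn -81.48 tilt [ 0.001  0.    -1.   ]
```

Call:
{"api": "play_rows", "payload": {
  "linear": [
    [-0.45,0.04,0.0],
    [-0.45,0.04,0.0],
    [-0.45,0.04,0.0],
    [-0.45,0.04,0.0],
    [-0.45,0.04,0.0],
    [-0.45,0.04,0.0],
    [-0.45,0.04,0.0],
    [-0.45,0.04,0.0]
  ],
  "turn": [-78,-78,-78,-78,-78,-78,-78,-78]
}}

```text
time_s: 2.25
eef_pos: [400.3, -64.8, 248.9]
ee_rot: [0.265, 0.964, 0.0, 0.0]
contact_force: [0.5, 1.1, -0.4]
finger_gap: 0.527
```

```bash
python3 go.py 464.5 -257.5 200 186
```

```text
at [400.3 -64.8 248.9] hd 149.32 F [ 0.5  1.1 -0.4] M [-0.01 -0.02  0.06] gap 45.0 t 2.25 q6 -1.2
shift [-0.1535 -0.133   0.049 ] turn -36.68 tilt [ 0.001  0.    -1.   ]
```

Call:
{"api": "play_rows", "payload": {
  "linear": [
    [-0.14,-0.12,0.045],
    [-0.14,-0.12,0.045],
    [-0.14,-0.12,0.045],
    [-0.14,-0.12,0.045],
    [-0.14,-0.12,0.045],
    [-0.14,-0.12,0.045],
    [-0.14,-0.12,0.045],
    [-0.14,-0.12,0.045]
  ],
  "turn": [-33,-33,-33,-33,-33,-33,-33,-33]
}}

```text
time_s: 2.92
eef_pos: [457.9, -237.8, 203.4]
ee_rot: [-0.017, 1.0, 0.001, -0.001]
contact_force: [0.2, 0.1, 0.6]
finger_gap: 0.525
```

Run:
```python
from m import *; from go import plan
plan(464.5,-257.5,150,185.5)
p=get_image("wrist"); w=cloud(p); b=blue(p); Z=w[...,2]
g=b&(Z>78)&(Z<95)
k,l,s,c=cv2.connectedComponentsWithStats(g.astype(np.uint8)); i=1+np.argmax(s[1:,4]); print(s[i],rect(w[l==i][:,:2]),np.nanmedian(Z[l==i]))
hk=(Z>60)&(Z<105)&~b&(abs(w[...,0]-460)<25)&(w[...,1]>-235)&(w[...,1]<-150); print(rect(w[hk][:,:2]))
t=(Z>26)&(Z<34); print("tray",rect(w[t][:,:2]))
save(p,"d.png",None,1.5)
```

```text
at [ 457.9 -237.8  203.4] hd -178.05 F [0.2 0.1 0.6] M [0.03 0.03 0.04] gap 44.8 t 2.9167 q6 -2.08
shift [-0.006  -0.02    0.0533] turn -3.55 tilt [-0.001  0.001 -1.   ]
[236 137  21  47 801] (array([ 462.7, -258.6]), array([13.9, 36.3]), np.float32(95.7)) 85.14694368671871
(array([ 456.5, -205.1]), array([10. , 60.9]), np.float32(96.5))
tray (array([ 486.1, -206.5]), array([475.4, 198.1]), np.float32(5.9))
```

View pics/d.png

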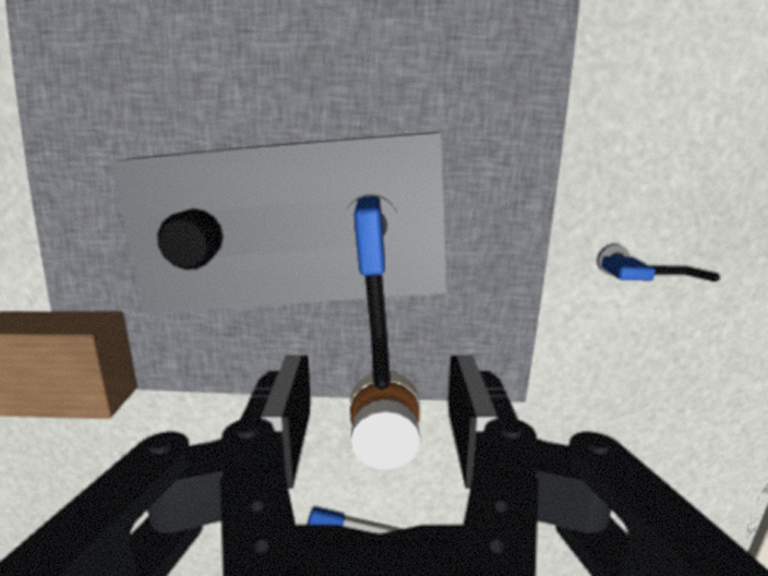

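Wrist picture: the blue grip is at (370,237) with its hook running down to (382,385), between the open fingers and clear of the knob at (190,238). The grip is at (463.3,-258.5), heading 95.8°.

```bash
python3 go.py 463.3 -258.5 110 185.8
```

```text
at [ 458.  -237.3  203.8] hd -177.98 F [ 0.5  0.1 -0.3] M [0.01 0.   0.01] gap 44.7 t 2.9667 q6 -2.08
shift [-0.0045 -0.0214  0.0938] turn -3.78 tilt [-0.  0. -1.]
```

Call:
{"api": "play_rows", "payload": {
  "linear": [
    [-0.0045,-0.0214,0.0],
    [-0.0045,-0.0214,0.04],
    [-0.0045,-0.0214,0.08],
    [-0.0045,-0.0214,0.094],
    [-0.0045,-0.0214,0.094],
    [-0.0045,-0.0214,0.094]
  ],
  "turn": [-3.8,-3.8,-3.8,-3.8,-3.8,-3.8]
}}

```text
time_s: 3.47
eef_pos: [463.4, -258.0, 110.0]
ee_rot: [-0.052, 0.999, 0.0, -0.0]
contact_force: [-0.5, 0.3, 0.7]
finger_gap: 0.528
```

```bash
python3 go.py 463.3 -258.5 65.3 185.8
```

```text
at [ 463.4 -258.   110. ] hd -174.09 F [-0.5  0.3  0.7] M [-0.04 -0.01  0.01] gap 45.1 t 3.4667 q6 -2.18
shift [ 0.0001 -0.0005  0.0447] turn 0.11 tilt [-0.001  0.001 -1.   ]
```

Call:
{"api": "play_rows", "payload": {
  "linear": [
    [0,-0.0005,0.02],
    [0,-0.0005,0.0385],
    [0,-0.0005,0.0447],
    [0,-0.0005,0.0447],
    [0,-0.0005,0.0447]
  ],
  "turn": [0,0,0,0,0]
}}

```text
time_s: 3.88
eef_pos: [464.7, -260.0, 66.6]
ee_rot: [-0.051, 0.999, -0.001, 0.001]
contact_force: [0.9, 0.8, 0.2]
finger_gap: 0.526
```

Call:
{"api": "play_rows", "payload": {
  "linear": [
    [0,0,0],
    [0,0,0],
    [0,0,0],
    [0,0,0],
    [0,0,0],
    [0,0,0],
    [0,0,0],
    [0,0,0]
  ],
  "turn": [0,0,0,0,0,0,0,0],
  "fingers": 0.0,
  "force": 60
}}

```text
time_s: 4.55
eef_pos: [464.5, -260.3, 65.6]
ee_rot: [-0.051, 0.999, -0.001, 0.001]
contact_force: [0.6, -1.1, 5.6]
finger_gap: 0.158
```

Call:
{"api": "play_rows", "payload": {
  "linear": [
    [0,0,0],
    [0,0,0],
    [0,0,0],
    [0,0,0]
  ],
  "turn": [0,0,0,0]
}}

```text
time_s: 4.88
eef_pos: [464.5, -260.3, 65.5]
ee_rot: [-0.051, 0.999, -0.001, 0.001]
contact_force: [1.9, -0.7, 5.0]
finger_gap: 0.16
```

```bash
python3 go.py 463.3 -258.5 165 185.8
```

```text
at [ 464.5 -260.3   65.5] hd -174.17 F [ 1.9 -0.7  5. ] M [-0.09 -0.19 -0.01] gap 13.7 t 4.8833 q6 -2.18
shift [ 0.0008  0.0018 -0.0995] turn 0.03 tilt [ 0.002 -0.001 -1.   ]
```

Call:
{"api": "play_rows", "payload": {
  "linear": [
    [0,0,-0.01],
    [0,0,-0.03],
    [0,0,-0.06],
    [0,0,-0.09],
    [0,0,-0.12],
    [0,0,-0.12],
    [0,0,-0.12]
  ],
  "turn": [0,0,0,0,0,0,0]
}}

```text
time_s: 5.47
eef_pos: [464.1, -260.1, 186.4]
ee_rot: [-0.051, 0.999, -0.001, 0.001]
contact_force: [0.7, -0.3, -1.5]
finger_gap: 0.158
```

Run:
```python
from m import *; from go import plan
plan(492.7,182,185,165)
p=get_image("wrist"); np.savez("pics/w1",**p); w=cloud(p); b=blue(p); Z=w[...,2]
g=b&(Z>150)
o=observe();M=R.from_quat(o["ee_rot"]).as_matrix(); q=(w-o["eef_pos"])@M
P=q[g]; print("grip in tool", rect(P[:,:2]), np.nanmedian(P[:,2]), np.nanpercentile(P,[2,98],axis=0).round(1))
save(p,"e.png",None,1.5)
```

```text
at [ 464.1 -260.1  186.4] hd -174.17 F [ 0.7 -0.3 -1.5] M [-0.04  0.02  0.04] gap 13.5 t 5.4667 q6 -2.18
shift [-0.0734  0.4369  0.0009] turn 20.83 tilt [ 0.002 -0.001 -1.   ]
grip in tool (array([-0.3,  1.1]), array([13.8, 36.8]), np.float32(90.1)) -20.085561555464178 [[ -6.6 -16.9 -21.7]
 [  6.1  16.8  14.9]]
```

View pics/e.png

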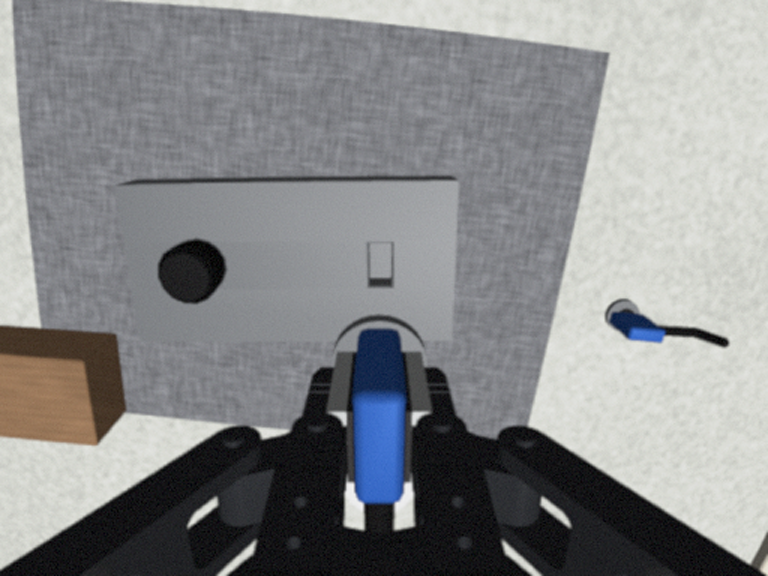

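The wrist picture shows the hanger held upright: the grip is at (380,415) between the pads, the pocket at (380,265) is empty, and the knob is untouched. Next is the rail.

Call:
{"api": "play_rows", "payload": {
  "linear": [
    [-0.08,0.437,0],
    [-0.08,0.437,0],
    [-0.08,0.437,0],
    [-0.08,0.437,0],
    [-0.08,0.437,0],
    [-0.08,0.437,0],
    [-0.08,0.437,0],
    [-0.08,0.437,0]
  ],
  "turn": [3,6,9,12,15,18,20.8,20.8]
}}

```text
time_s: 6.18
eef_pos: [487.8, 74.1, 182.6]
ee_rot: [0.131, 0.991, -0.001, -0.003]
contact_force: [1.6, -0.2, -1.3]
finger_gap: 0.156
```

```bash
python3 go.py 499.2 181 186 165.1
```

```text
at [487.8  74.1 182.6] hd 164.93 F [ 1.6 -0.2 -1.3] M [-0.02 -0.1   0.01] gap 13.3 t 6.1833 q6 -1.16
shift [ 0.0168  0.1062 -0.0036] turn -0.17 tilt [-0.005 -0.001 -1.   ]
```

Call:
{"api": "play_rows", "payload": {
  "linear": [
    [0.01,0.085,0],
    [0.01,0.085,0],
    [0.01,0.085,0],
    [0.01,0.085,0],
    [0.01,0.085,0],
    [0.01,0.085,0]
  ],
  "turn": [0,0,0,0,0,0]
}}

```text
time_s: 6.68
eef_pos: [501.2, 155.7, 183.5]
ee_rot: [0.131, 0.991, -0.001, -0.002]
contact_force: [-0.4, 0.5, -1.8]
finger_gap: 0.153
```

```bash
cat > slot.py <<'E'
from m import *; from go import plan
import sys
plan(499.2,181,125,165.1)
p=get_image("wrist"); np.savez("pics/"+sys.argv[1],**p); w=cloud(p); X,Y,Z=w[...,0],w[...,1],w[...,2]
a=np.radians(75.1); ex=np.array([np.cos(a),np.sin(a)]); ey=np.array([-ex[1],ex[0]])
s=(w[...,:2]-[492.7,181.8])@ex; t=(w[...,:2]-[492.7,181.8])@ey
for lo,hi in((-80,-40),(-40,0),(0,40),(40,80),(80,120)):
    b=(s>lo)&(s<hi)&(abs(t)<45)
    top=b&(abs(Z-53)<4); slot=b&(Z<48)&(Z>30)&(abs(t+6)<14)
    if top.sum()>30: print(lo,hi,top.sum(),"edges",np.round(np.nanpercentile(t[top],[1,99]),1),"topz",np.round(np.nanmedian(Z[top]),1),"slot",slot.sum(),np.round(np.nanpercentile(t[slot],[3,50,97]),1) if slot.sum()>5 else "")
save(p,sys.argv[1]+".png",None,1.5)
E
python3 slot.py f
```

```text
at [501.2 155.7 183.5] hd 164.95 F [-0.4  0.5 -1.8] M [ 0.04  0.03 -0.05] gap 13.1 t 6.6833 q6 -1.01
shift [0.0083 0.024  0.0585] turn -0.15 tilt [-0.003 -0.002 -1.   ]
-80 -40 2283 edges [-27.3  17. ] topz 52.9 slot 569 [-9.2 -4.3  0. ]
-40 0 1956 edges [-27.4  16.9] topz 52.9 slot 524 [-9.9 -4.8 -0.2]
0 40 365 edges [-26.2  17.3] topz 53.0 slot 87 [-9.9 -4.6 -0.1]
```

View pics/f.png

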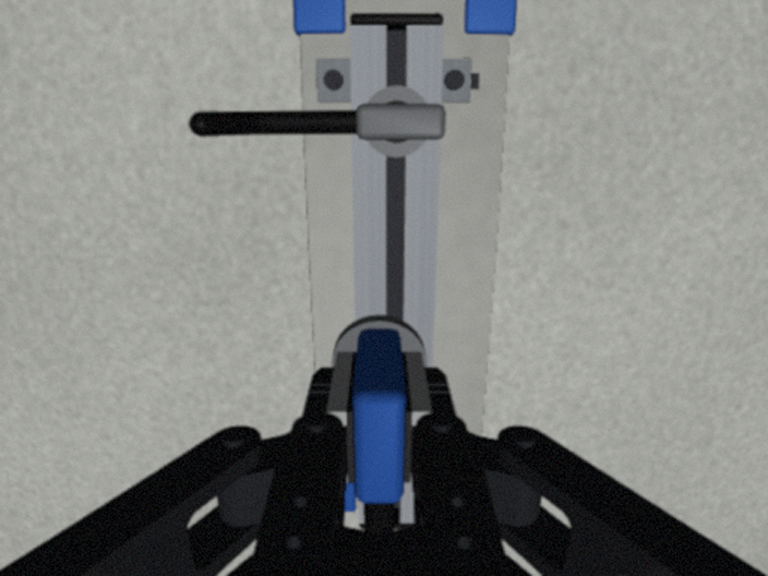

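The slot is the dark line from (396,30) to (396,315), parallel to the held grip at x≈380, with the grey hanger at (400,122). The measured slot offset is ≈ -5 mm in y.

Call:
{"api": "play_rows", "payload": {
  "linear": [
    [0.01,0.024,0.0],
    [0.01,0.024,0.02],
    [0.01,0.024,0.05],
    [0.01,0.024,0.072],
    [0.01,0.024,0.072],
    [0.01,0.024,0.072],
    [0.01,0.024,0.072]
  ],
  "turn": [-0.1,-0.1,-0.1,-0.1,-0.1,-0.1,-0.1]
}}

```text
time_s: 7.32
eef_pos: [499.8, 182.2, 114.2]
ee_rot: [0.13, 0.991, 0.0, 0.001]
contact_force: [-0.2, 0.0, -1.8]
finger_gap: 0.154
```

```bash
sed -i 's/plan(499.2,181,125/plan(497.2,180.6,100/' slot.py
cat >> slot.py <<'E'
o=observe();M=R.from_quat(o["ee_rot"]).as_matrix(); q=(w-o["eef_pos"])@M
P=q[blue(p)&(q[...,2]<-14)&(abs(q[...,0])<15)]; print("grip top in tool",np.nanpercentile(P,[2,98],axis=0).round(1))
sl=(abs(t+5)<14)&(abs(s)<120)&(Z<48)&(Z>30); Q=q[sl]
for lo in range(-110,30,20):
    m=(Q[:,1]>lo)&(Q[:,1]<lo+20)
    if m.sum()>20: print(lo,m.sum(),np.percentile(Q[m][:,0],[3,97]).round(2),np.percentile(Q[m][:,0],[3,97]).mean().round(2))
E
python3 slot.py g
```

```text
at [499.8 182.2 114.2] hd 165.03 F [-0.2  0.  -1.8] M [ 0.03 -0.07  0.02] gap 13.2 t 7.3167 q6 -0.96
shift [ 0.0021 -0.0022  0.0142] turn -0.07 tilt [ 0.001  0.    -1.   ]
-80 -40 4523 edges [-27.5  16.9] topz 53.0 slot 1146 [-10.   -5.2  -0.4]
-40 0 3673 edges [-27.4  16.9] topz 53.0 slot 1010 [-10.3  -5.2  -0.1]
0 40 503 edges [-27.7  17.2] topz 52.9 slot 72 [-9.8 -5.2 -0.6]
80 120 616 edges [-23.    9.8] topz 53.0 slot 0 
grip top in tool [[ -5.4 -16.3 -19.4]
 [  7.2  17.1 -15.6]]
-90 620 [-2.71  7.01] 2.15
-70 561 [-2.79  6.89] 2.05
-50 532 [-2.94  7.06] 2.06
-30 506 [-3.06  7.22] 2.08
-10 233 [-2.52  7.33] 2.4
```

Call:
{"api": "play_rows", "payload": {
  "linear": [
    [0.0018,-0.002,0.004],
    [0.0018,-0.002,0.009],
    [0.0018,-0.002,0.0145],
    [0.0018,-0.002,0.0145],
    [0.0018,-0.002,0.0145],
    [0.0018,-0.002,0.0145]
  ],
  "turn": [0,0,0,0,0,0]
}}

```text
time_s: 7.87
eef_pos: [496.6, 181.5, 98.4]
ee_rot: [0.129, 0.992, -0.0, -0.0]
contact_force: [-0.5, 0.4, -0.6]
finger_gap: 0.154
```

```bash
python3 slot.py g2
```

```text
at [496.6 181.5  98.4] hd 165.14 F [-0.5  0.4 -0.6] M [-0.01  0.01 -0.03] gap 13.2 t 7.8667 q6 -0.96
shift [-0.0008 -0.0007 -0.0016] turn 0.04 tilt [-0. -0. -1.]
-80 -40 5277 edges [-27.5  16.9] topz 53.0 slot 1377 [-10.3  -5.2  -0.2]
-40 0 3903 edges [-27.5  16.9] topz 53.0 slot 995 [-10.3  -5.3  -0.6]
0 40 289 edges [-27.7  17.1] topz 53.0 slot 0 
40 80 217 edges [-18.  11.] topz 53.0 slot 0 
80 120 388 edges [-19.   11.9] topz 52.9 slot 10 [-10.8 -10.7 -10.7]
grip top in tool [[ -5.7 -15.8 -19.9]
 [  6.9  17.7 -15.8]]
-90 696 [-6.57  3.7 ] -1.44
-70 684 [-6.28  3.79] -1.25
-50 618 [-6.49  3.33] -1.58
-30 548 [-6.21  3.38] -1.41
-10 124 [-6.32  3.42] -1.45
```

View pics/g2.png

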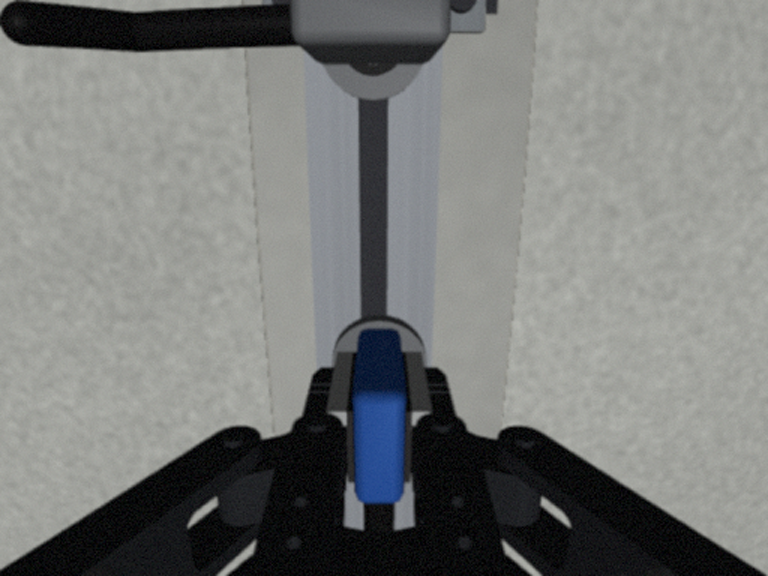

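Picture: the slot's dark line (373,100–315) runs a little left of the collar's centre (380,320), so a small lateral correction of about -1.5 to -2 mm is needed.

Call:
{"api": "play_rows", "payload": {
  "linear": [
    [-0.0016,0,0],
    [-0.0016,0,0],
    [-0.0016,0,0],
    [-0.0016,0,0],
    [-0.0016,0,0],
    [-0.0016,0,0]
  ],
  "turn": [0,0,0,0,0,0]
}}

```text
time_s: 8.42
eef_pos: [498.2, 181.0, 98.5]
ee_rot: [0.129, 0.992, 0.0, 0.0]
contact_force: [-0.1, 0.3, -2.2]
finger_gap: 0.153
```

```bash
cat >> slot.py <<'E'
c=(q[...,2]>20)&(q[...,2]<37)&(abs(q[...,0])<22)&(abs(q[...,1])<25)
C=q[c]; print("collar",c.sum(),np.nanpercentile(C,[1,50,99],axis=0).round(1).tolist())
if c.sum()>20:
    A=np.c_[2*C[:,:2],np.ones(len(C))]
    far=C[C[:,1]<np.percentile(C[:,1],99)]
    for y in range(-18,0,2):
        m=abs(C[:,1]-y)<1
        if m.sum()>3: print(y,C[m][:,0].min().round(1),C[m][:,0].max().round(1),end="; ")
E
python3 slot.py g3
```

```text
at [498.2 181.   98.5] hd 165.13 F [-0.1  0.3 -2.2] M [-0.07 -0.02  0.01] gap 13.0 t 8.4167 q6 -0.96
shift [ 0.0008 -0.0007 -0.0015] turn 0.03 tilt [ 0.  0. -1.]
-80 -40 5288 edges [-27.5  16.9] topz 53.0 slot 1360 [-10.2  -5.2  -0.2]
-40 0 3879 edges [-27.4  17. ] topz 52.9 slot 996 [-10.4  -5.2  -0.4]
0 40 288 edges [-27.7  17.1] topz 53.0 slot 0 
40 80 215 edges [-19.7   9.3] topz 53.0 slot 0 
80 120 401 edges [-20.6  10.2] topz 52.9 slot 0 
grip top in tool [[ -5.8 -15.8 -19.9]
 [  6.8  17.8 -16. ]]
-90 670 [-4.61  5.22] 0.31
-70 681 [-4.72  5.35] 0.32
-50 622 [-4.88  4.97] 0.04
-30 555 [-4.57  5.06] 0.24
-10 119 [-4.58  5.14] 0.28
collar 807 [[-15.7, -16.1, 20.2], [0.8, -10.4, 30.7], [16.9, 1.6, 36.4]]
-16 -5.1 6.2; -14 -7.5 8.8; -12 -10.4 11.5; -10 -12.2 13.8; -8 -13.7 14.8; -6 -14.8 16.1; -4 -15.2 16.7; -2 -16.0 17.2;
```

Call:
{"api": "play_rows", "payload": {
  "linear": [
    [-0.0004,0,0.0005],
    [-0.0004,0,0.001],
    [-0.0004,0,0.0015],
    [-0.0004,0,0.002],
    [-0.0004,0,0.0025],
    [-0.0004,0,0.003],
    [-0.0004,0,0.0035],
    [-0.0004,0,0.0035]
  ],
  "turn": [0,0,0,0,0,0,0,0]
}}

```text
time_s: 9.13
eef_pos: [498.5, 180.9, 94.8]
ee_rot: [0.129, 0.992, -0.0, -0.0]
contact_force: [-0.0, -0.1, -1.2]
finger_gap: 0.16
```

Call:
{"api": "play_rows", "payload": {
  "linear": [
    [0,0,0.0003],
    [0,0,0.0006],
    [0,0,0.001],
    [0,0,0.001]
  ],
  "turn": [0,0,0,0]
}}

```text
time_s: 9.47
eef_pos: [498.5, 180.9, 93.9]
ee_rot: [0.129, 0.992, -0.0, -0.0]
contact_force: [-0.8, -0.1, -0.9]
finger_gap: 0.151
```

```bash
python3 go.py 497.8 181 93 165.1
```

```text
at [498.5 180.9  93.9] hd 165.13 F [-0.8 -0.1 -0.9] M [ 0.04 -0.02 -0.04] gap 12.9 t 9.4667 q6 -0.96
shift [ 0.0007 -0.0001  0.0009] turn 0.03 tilt [-0. -0. -1.]
```

Call:
{"api": "play_rows", "payload": {
  "linear": [
    [0,0,0.0004],
    [0,0,0.0008],
    [0,0,0.0012],
    [0,0,0.0016],
    [0,0,0.002],
    [0,0,0.002]
  ],
  "turn": [0,0,0,0,0,0]
}}

```text
time_s: 9.97
eef_pos: [498.5, 180.9, 91.8]
ee_rot: [0.129, 0.992, -0.0, -0.0]
contact_force: [0.2, -0.2, -1.1]
finger_gap: 0.155
```

Call:
{"api": "play_rows", "payload": {
  "linear": [
    [0,0,0.0004],
    [0,0,0.0008],
    [0,0,0.0012],
    [0,0,0.0016],
    [0,0,0.002],
    [0,0,0.002]
  ],
  "turn": [0,0,0,0,0,0]
}}

```text
time_s: 10.47
eef_pos: [498.5, 180.9, 89.8]
ee_rot: [0.129, 0.992, -0.0, -0.0]
contact_force: [-0.3, -1.0, -1.9]
finger_gap: 0.155
```

```bash
python3 go.py 497.8 181 89 165.1
```

```text
at [498.5 180.9  89.8] hd 165.13 F [-0.3 -1.  -1.9] M [-0.04 -0.01 -0.04] gap 13.2 t 10.4667 q6 -0.96
shift [ 0.0007 -0.0001  0.0008] turn 0.03 tilt [-0. -0. -1.]
```

Call:
{"api": "play_rows", "payload": {
  "linear": [
    [0,0,0.0004],
    [0,0,0.0008],
    [0,0,0.0012],
    [0,0,0.0016],
    [0,0,0.002],
    [0,0,0.002]
  ],
  "turn": [0,0,0,0,0,0]
}}

```text
time_s: 10.97
eef_pos: [498.6, 181.0, 88.4]
ee_rot: [0.129, 0.992, 0.0, 0.0]
contact_force: [-1.9, -0.7, 5.8]
finger_gap: 0.155
```

Call:
{"api": "play_rows", "payload": {
  "linear": [
    [0,0,0.0003],
    [0,0,0.0006],
    [0,0,0.001],
    [0,0,0.001],
    [0,0,0.001]
  ],
  "turn": [0,0,0,0,0]
}}

```text
time_s: 11.38
eef_pos: [498.6, 181.0, 87.6]
ee_rot: [0.129, 0.992, 0.0, 0.0]
contact_force: [-3.1, -1.1, 6.4]
finger_gap: 0.156
```

```bash
python3 go.py 497.8 181 85 165.1
```

```text
at [498.6 181.   87.6] hd 165.13 F [-3.1 -1.1  6.4] M [-0.21  0.61  0.02] gap 13.3 t 11.3833 q6 -0.96
shift [ 0.0008 -0.0002  0.0026] turn 0.03 tilt [ 0.001  0.    -1.   ]
```

The foot is in the slot and the collar landed at z≈88.5, as predicted. I'll press about 2.5 mm further with a slight lateral relief.

Call:
{"api": "play_rows", "payload": {
  "linear": [
    [0.0001,0,0.0004],
    [0.0002,0,0.0008],
    [0.0003,0,0.0012],
    [0.0004,0,0.0016],
    [0.0004,0,0.002],
    [0.0004,0,0.0024],
    [0.0004,0,0.0024],
    [0.0004,0,0.0024]
  ],
  "turn": [0,0,0,0,0,0,0,0]
}}

```text
time_s: 12.05
eef_pos: [498.6, 181.0, 85.8]
ee_rot: [0.13, 0.992, 0.0, 0.001]
contact_force: [-3.0, -1.3, 8.6]
finger_gap: 0.156
```

```bash
python3 go.py 497.8 181 85 165.1
```

```text
at [498.6 181.   85.8] hd 165.12 F [-3.  -1.3  8.6] M [-0.33  0.64  0.01] gap 13.4 t 12.05 q6 -0.96
shift [ 0.0008 -0.0002  0.0008] turn 0.02 tilt [ 0.002  0.    -1.   ]
```

Call:
{"api": "play_rows", "payload": {
  "linear": [
    [0.0001,0,0.0003],
    [0.0002,0,0.0006],
    [0.0003,0,0.0006],
    [0.0004,0,0.0006],
    [0.0004,0,0.0006],
    [0.0004,0,0.0006],
    [0.0004,0,0.0006]
  ],
  "turn": [0,0,5,10,15,20,20]
}}

```text
time_s: 12.63
eef_pos: [499.0, 181.9, 85.6]
ee_rot: [0.301, 0.954, 0.001, 0.001]
contact_force: [-1.8, 0.6, 9.7]
finger_gap: 0.153
```

```bash
python3 go.py 497.8 181 85 165.1
```

```text
at [499.  181.9  85.6] hd 144.97 F [-1.8  0.6  9.7] M [ 0.01  0.49 -0.06] gap 13.0 t 12.6333 q6 -0.61
shift [ 0.0004 -0.0014  0.0006] turn -20.13 tilt [ 0.003  0.002 -1.   ]
```

Call:
{"api": "play_rows", "payload": {
  "linear": [
    [0.0001,0,0.0],
    [0.0002,-0.0001,0.0],
    [0.0003,-0.0001,0.0],
    [0.0004,-0.0002,0.0],
    [0.0005,-0.0002,0.0],
    [0.0005,-0.0002,0.0],
    [0.0005,-0.0002,0.0]
  ],
  "turn": [6,12,18,24,30,35,35]
}}

```text
time_s: 13.22
eef_pos: [498.1, 183.4, 85.7]
ee_rot: [0.573, 0.819, 0.003, -0.0]
contact_force: [-3.3, 3.9, 10.6]
finger_gap: 0.155
```

```bash
python3 go.py 497.8 181 85 75.1
```

```text
at [498.1 183.4  85.7] hd 110.04 F [-3.3  3.9 10.6] M [0.82 0.76 0.01] gap 13.2 t 13.2167 q6 0.0
shift [-0.0022 -0.0011  0.0006] turn 34.94 tilt [ 0.002  0.005 -1.   ]
```

Call:
{"api": "play_rows", "payload": {
  "linear": [
    [0.0001,-0.0001,0.0],
    [0.0002,-0.0003,0.0],
    [0.0003,-0.0004,0.0],
    [0.0004,-0.0006,0.0],
    [0.0004,-0.0006,0.0],
    [0.0004,-0.0006,0.0],
    [0.0004,-0.0006,0.0]
  ],
  "turn": [6,12,18,24,30,35,35]
}}

```text
time_s: 13.8
eef_pos: [497.7, 183.8, 85.8]
ee_rot: [0.793, 0.609, 0.003, -0.001]
contact_force: [-3.1, 3.7, 9.5]
finger_gap: 0.156
```

```bash
python3 go.py 497.8 181 85 75.1
```

```text
at [497.7 183.8  85.8] hd 75.04 F [-3.1  3.7  9.5] M [ 0.84  0.58 -0.05] gap 13.3 t 13.8 q6 0.61
shift [-0.0027  0.0008  0.0008] turn -0.06 tilt [ 0.003  0.005 -1.   ]
```

Call:
{"api": "play_rows", "payload": {
  "linear": [
    [0,0,-0.0003],
    [0,0,-0.0006],
    [0,0,-0.001],
    [0,0,-0.0013],
    [0,0,-0.0013],
    [0,0,-0.0013]
  ],
  "turn": [0,0,0,0,0,0]
}}

```text
time_s: 14.3
eef_pos: [497.7, 183.8, 86.7]
ee_rot: [0.792, 0.61, 0.003, -0.001]
contact_force: [-1.9, 3.8, 7.3]
finger_gap: 0.155
```

Run:
```python
from m import *; from go import plan
plan(497.8,181,87,75.1)
p=get_image("scene"); save(p,"s1.png",(280,130,440,230),5)
p=get_image("top");save(p,"t1.png",(20,130,220,260),4)
```

```text
at [497.7 183.8  86.7] hd 75.2 F [-1.9  3.8  7.3] M [ 0.94  0.46 -0.02] gap 13.2 t 14.3 q6 0.61
shift [-0.0027  0.0008 -0.0003] turn 0.1 tilt [ 0.003  0.005 -1.   ]
```

View pics/s1.png

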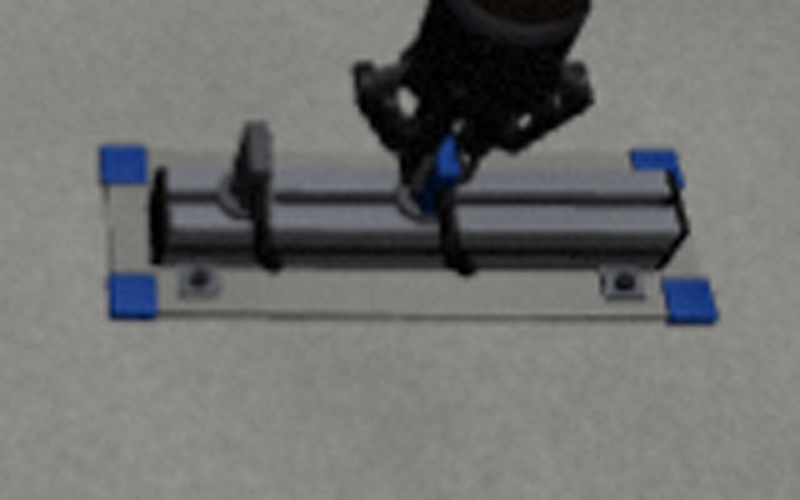

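The blue hook now points to the same side as the grey one (hooks at (455,255) and (265,255)). I'll ease off the rest and release.

Call:
{"api": "play_rows", "payload": {
  "linear": [
    [0,0,-0.0002],
    [0,0,-0.0004],
    [0,0,-0.0006],
    [0,0,-0.0006],
    [0,0,-0.0006]
  ],
  "turn": [0,0,0,0,0]
}}

```text
time_s: 14.82
eef_pos: [497.7, 183.7, 87.1]
ee_rot: [0.792, 0.61, 0.003, -0.001]
contact_force: [-1.2, 4.2, 5.9]
finger_gap: 0.157
```

Call:
{"api": "play_rows", "payload": {
  "linear": [
    [0,0,-0.0002],
    [0,0,-0.0004],
    [0,0,-0.0004],
    [0,0,-0.0004]
  ],
  "turn": [0,0,0,0]
}}

```text
time_s: 15.15
eef_pos: [497.7, 183.7, 87.4]
ee_rot: [0.792, 0.61, 0.003, -0.001]
contact_force: [-1.7, 4.7, 6.2]
finger_gap: 0.158
```

Call:
{"api": "play_rows", "payload": {
  "linear": [
    [0,0,-0.0002],
    [0,0,-0.0004],
    [0,0,-0.0006],
    [0,0,-0.0006],
    [0,0,-0.0006]
  ],
  "turn": [0,0,0,0,0]
}}

```text
time_s: 15.57
eef_pos: [497.7, 183.7, 87.4]
ee_rot: [0.792, 0.61, 0.002, -0.001]
contact_force: [0.8, 5.4, 2.2]
finger_gap: 0.161
```

Call:
{"api": "play_rows", "payload": {
  "linear": [
    [0,0,0],
    [0,0,0],
    [0,0,0],
    [0,0,0]
  ],
  "turn": [0,0,0,0],
  "fingers": 0.04
}}

```text
time_s: 15.9
eef_pos: [496.3, 180.9, 86.4]
ee_rot: [0.793, 0.609, -0.001, 0.0]
contact_force: [-0.4, 0.5, -0.0]
finger_gap: 0.47
```

Call:
{"api": "play_rows", "payload": {
  "linear": [
    [0,0,0],
    [0,0,0],
    [0,0,0],
    [0,0,0]
  ],
  "turn": [0,0,0,0]
}}

```text
time_s: 16.23
eef_pos: [496.6, 181.3, 86.8]
ee_rot: [0.793, 0.61, -0.0, 0.0]
contact_force: [0.0, -0.5, 0.8]
finger_gap: 0.467
```

Run:
```python
from m import *; from go import plan
plan(497.8,181,160,75.1)
p=get_image("wrist"); save(p,"w2.png",None,1.5)
```

```text
at [496.6 181.3  86.8] hd 75.12 F [ 0.  -0.5  0.8] M [-0.04  0.02 -0.  ] gap 39.8 t 16.2333 q6 0.61
shift [-0.      0.0013 -0.0732] turn 0.02 tilt [-0. -0. -1.]
```

View pics/w2.png

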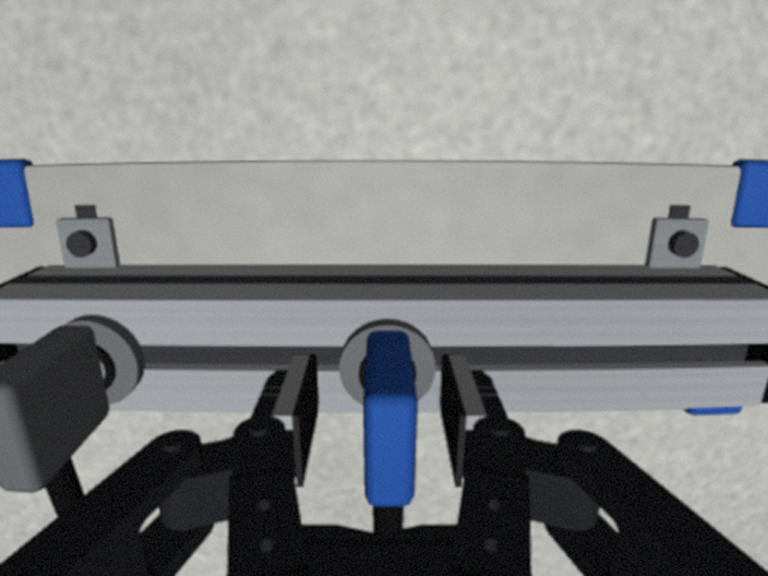

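The fingers stand clear on both sides of the grip (300 and 460 against 365–413), and the hanger is square and upright at (388,365). I'll withdraw upwards.

Call:
{"api": "play_rows", "payload": {
  "linear": [
    [0,0,-0.01],
    [0,0,-0.03],
    [0,0,-0.06],
    [0,0,-0.1],
    [0,0,-0.13],
    [0,0,-0.13],
    [0,0,-0.13],
    [0,0,-0.13]
  ],
  "turn": [0,0,0,0,0,0,0,0]
}}

```text
time_s: 16.95
eef_pos: [496.4, 181.4, 217.1]
ee_rot: [0.793, 0.61, 0.0, 0.0]
contact_force: [-0.7, 0.0, -0.2]
finger_gap: 0.467
```

Run:
```python
from m import *; from go import plan
plan(497.8,181,210,75.1)
p=get_image("wrist"); w=cloud(p); Z=w[...,2]; b=blue(p)
near=np.hypot(w[...,0]-498,w[...,1]-181)<110
g=b&near&(Z>80); g&=np.hypot(w[...,0]-498,w[...,1]-181)<40
zt=np.nanmedian(Z[g]); print("grip",g.sum(),rect(w[g][:,:2]),"top z",zt)
P=w[g]; A=np.c_[P[:,:2]-P[:,:2].mean(0),np.ones(len(P))]; print("slope",np.linalg.lstsq(A,P[:,2],rcond=None)[0][:2])
t=near&(abs(Z-53)<4); print("rail z",np.nanmedian(Z[t]),"foot est rel top",zt-60.5-np.nanmedian(Z[t]))
k=get_image("top"); v=cloud(k)
for q in("knob_mid","jar_mid","carton_mid"): 
    m=masks_of(k,q)[0]; print(q,np.nanmedian(v[m["region"]],0).round())
hk=(v[...,2]>65)&(abs(v[...,0]-545)<45)&(abs(v[...,1]-165)<45)&~blue(k); 
save(p,"w3.png",None,1.5)
```

```text
at [496.4 181.4 217.1] hd 75.13 F [-0.7  0.  -0.2] M [ 0.02 -0.01 -0.03] gap 39.8 t 16.95 q6 0.61
shift [-0.      0.0015  0.0071] turn 0.03 tilt [ 0.  0. -1.]
grip 856 (array([501.8, 182.4]), array([13. , 41.4]), np.float32(164.9)) top z 106.10129478401217
slope [ 0.18022924 -0.02323057]
rail z 52.858191723778816 foot est rel top -7.256896939766648
knob_mid [ 686. -149.   45.]
jar_mid [ 446. -118.   55.]
carton_mid [ 687. -148.   45.]
```

View pics/w3.png

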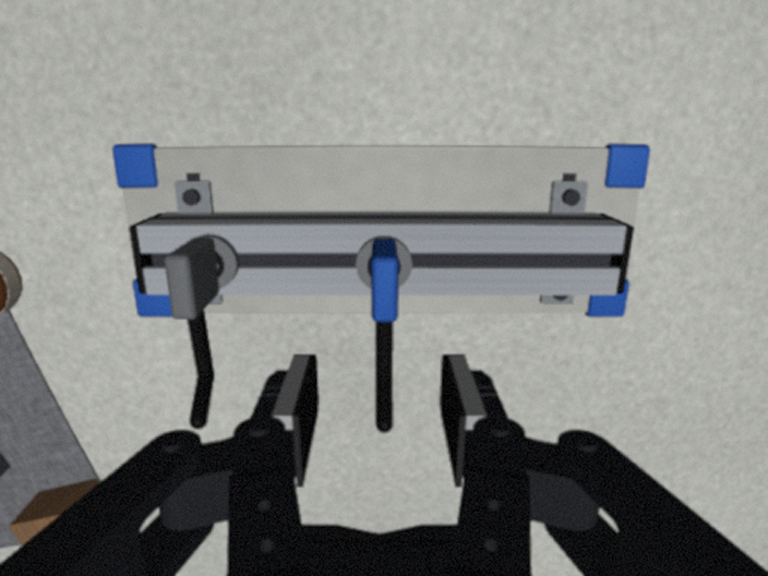

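The hanger is at (385,280) at mid-rail, square to it, with its hook parallel to the grey one. Foot estimate is -7.3 mm. The slope fit mixed in the grip's side face, so I'll refit the top face alone before handing in.

Run:
```python
from m import *
p=get_image("wrist"); w=cloud(p); Z=w[...,2]
g=blue(p)&(np.hypot(w[...,0]-498,w[...,1]-181)<40)&(Z>103)
P=w[g]; C=P.mean(0); A=np.c_[P[:,:2]-C[:2],np.ones(len(P))]; s=np.linalg.lstsq(A,P[:,2],rcond=None)[0]
print(g.sum(),rect(P[:,:2]),"slope",s.round(3))
k=get_image("top"); v=cloud(k); 
m=(v[...,2]>45)&(abs(v[...,0]-571)<30)&(abs(v[...,1]+247)<30); print("knob",np.nanmedian(v[m],0).round())
if np.hypot(*s[:2])<0.06: print(sign_off())
```

```text
752 (array([498.9, 183. ]), array([13.7, 34.8]), np.float32(164.9)) slope [1.80000e-02 4.00000e-03 1.06134e+02]
knob [ 573. -247.   54.]
the job is handed in; nothing more can be done
None
```

The blue hanger is fitted at the middle of the rail, locked by its spring and released. I handed the job in at about 17 s of the 61 s, and no verdict is reported.

The foot entered the slot lengthwise on the first try. I pressed about 3 mm against the spring, turned it 90° under the lips, eased off, let go and withdrew upwards. The highest upward push I read at the wrist was about 11 N, with side loads under 6 N.

**Last checks:**
- **Foot height:** estimated 7.3 mm below the rail's top, within the 5.8 to 8.8 mm allowed.
- **Square to the rail:** hanger and rail headings agree within about 0.5°, and the hook points to the same side as the grey one's.
- **Upright:** tilt about 0.02 rad from a fit to the grip's top face. An earlier fit gave 0.18 rad, but it had wrongly included the grip's side face.
- **Position:** within about 3 mm of the rail's middle.
- **Other things:** the jar, carton and knob are within about 2 mm of where they started. In that check the network reported the carton as the knob, so I measured the knob from the depth picture instead.

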